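# Fetch the honing stone from behind the front row of the rack

## Robot

A 6-joint arm with a two-finger parallel gripper is mounted at the origin on the work surface. World frame = base frame: x ahead of the robot, y to its left, z up, the work surface at z = 0. Lengths are in m, angles in rad, forces in N, time in s.
With the tool pointing down it reaches from about 0.35 to 0.775 m from the base axis. Payload 7.3 kg.
Tool frame: the origin (TCP) lies midway between the tips of the shut fingers; the grasp point (between the pads) lies 19 mm behind it (robot.grip_depth is the z of the grasp point in the tool frame, in m); z points along the fingers, y is the line along which they close (so a half turn about z gives the same grasp; the last joint's range is limited). The gripper opens to 92 mm and grips with 3 to 60 N. Pads are 19 mm wide; open, the fingers measure 130 mm over their backs; the gripper's body (75 mm by 190 mm) begins 47 mm behind the grasp point.
Start: joints at [1.111, 0.342, 1.524, -0, 1.275, -0.146], TCP at [0.162, 0.499, 0.227] pointing down, gripper open.
Joint ranges: [-2.53, 2.53], [-0.77, 2.02], [0.04, 2.7], [-1, 4.14], [0.28, 2.66], [-3.11, 3.11]. Speed limits (rad/s): [2.57, 2.57, 3.14, 3.14, 3.14, 3.14].

## Interface

Orientations are given as [roll, pitch, yaw] about the fixed x, y, z axes, in that order (R = Rz(yaw) Ry(pitch) Rx(roll)).
In Python, from cell import robot, viewer gives the robot as it stands.
- The arm moves only by the tool step_arm, never from a script. Its argument "increments" is a list of rows, each an object with "delta_pos": the shift along the tool's x, y, z in cm, a list of three; "dr": the turn, a rotation vector about the tool's x, y, z in degrees, a list of three; "fingers": the closure, from -1 (fully open) to 1 (shut), so that 0 is half open. In form: [{"delta_pos": [tx, ty, tz], "dr": [wx, wy, wz], "fingers": fingers}, ...]. A call has exactly 5 rows; each row is the pose to reach, as a shift and turn from the pose commanded when the call began, along the tool's axes at that moment; what a row does not reach only later rows make up. A row lasts 1/8 s, in which the tool goes at most 62.5 mm and 10.7 degrees, less where a joint would pass 70% of its speed; a pose out of reach is approached as far as the arm can. A call with a gripper value outside its range is refused whole. The fingers move at their own pace and stop on an object; "newtons" is the grip in N (left out, the last holds). Time passes only in rows, so rows that repeat a pose let the fingers close, or fill a call up. It gives the time, the measured TCP pose, the force, the opening and the grip force at its end, in the units of the state.
- robot.observe(): the state, without advancing time (a new reading comes with each control period).
- viewer.read_camera(name): name is "scene" or "top"; returns the picture (480x640x3 uint8, red, green, blue); there is no depth.
- viewer.camera_params(name): a dict with "K" (3x3 intrinsics, pixels), "T" (4x4, takes a point from camera to world coordinates). Camera axes: x right, y down, z forward; pixel columns grow to the right and rows downward; lengths in m; the calibration is good to about 2 mm. A picture is of the moment at which its call begins. camera_params takes no time and is no camera call.
- robot.hand_in(): hands the job in; it is judged then, once.
The state is a dict: "time": time; "qpos": joint angles; "qvel": joint speeds; "joint_efforts": joint torques, N m; "tool_pos": TCP position; "tool_rot": TCP orientation; "contact_force": force on the tool from outside, world axes, zero at the start; "torque": the same for the moment, N m; "opening": finger opening in m; "grip_force": force on a finger pad.
Only numpy, scipy, OpenCV 4.12 (cv2) and the standard library are available. Lean on these libraries where they do the work, as an engineer would, in place of code of your own. Each camera call takes 0.05 s, during which the arm holds its last target. There are 200 camera calls.

## Task

I want to hone my gouge: first clear the tin, the burr stand and the bottle from the rack onto the plywood side board, all three standing upright, then fetch the honing stone lying behind them and lay it centred and lengthwise on the black bench mat, stone side up. Then put the three back upright on the rack, each centred on its own pad (tin on the large round pad, burr stand squarely on the square pad, bottle on the small round pad), without ever knocking one over, and leave the carved bird where it stands.

Things in the scene. Friction and masses are not known exactly. Their poses are not given: they have to be found in the camera images.
- tin_mid (a point): (all sizes here are in mm) round plain steel wax tin, diameter 58, height 50, standing upright at the start on the large round pad of the rack. Point: its centre, 25 above its underside; z up
- stand_mid (a point): square light-wood burr stand: a block 52 x 52 x 50 high with nine short steel burrs rising 17 from its top (67 in all), at the start on the square pad. Grasp it by the wood. Point: the centre of the wooden block, 25 above its underside; x and y are normal to its sides, z up
- bottle_mid (a point): small round amber glass oil bottle with a black cap, diameter 48 up to 58 above its underside, then a narrow neck and cap, 84 high in all, at the start on the small round pad. Point: on its axis, 42 above its underside; z up
- stone_mid (a point): honing stone: a dark wooden holder 210 x 52 x 22 high carrying a grey stone 190 x 48 x 14 high (36 high in all), about 0.5 kg, lying on the rack's top close (6 to 17) behind the three front things, so that fingers cannot get in front of it until they are gone; behind it there are 35 or more free to a back rail that is 30 high. Point: its centre, 18 above its underside; x along its length, y across it, z up
- pad_large: large round dark rubber pad, diameter 68, 2 thick, fixed on the wooden rack, the place of the tin. The rack is a wooden board 18 thick, 290 wide, its three pads in a front row 90 apart in an order that changes, the pads' tops 20 above the table. Origin: centre of the pad's underside (2 below its top); y runs along the row of pads, x to the honing stone's side, z up
- pad_square: square dark rubber pad, 60 x 60, 2 thick, fixed on the rack, the place of the burr stand. Origin: centre of its underside (2 below its top); y along the row of pads, x to the honing stone's side, z up
- pad_small: small round dark rubber pad, diameter 56, 2 thick, fixed on the rack, the place of the bottle. Origin: centre of its underside (2 below its top); y along the row of pads, x to the honing stone's side, z up
- sideboard: bare plywood side board, 270 x 130, 12 thick, fixed on the bench to one side of the rack, empty at the start. Origin: centre of its underside, so its top is 12 above; x along its length, y across it, z up
- mat: black rubber bench mat, 235 x 80, 3 thick, fixed on the bench on the other side of the rack, where the honing stone goes. Origin: centre of its underside, its top is 3 above; x along its length, y across it, z up
- bird_mid (a point): half-carved wooden bird on a small square-edged foot 60 x 40, about 120 long and 80 high, loose on the bench between robot and rack; not to be moved. Point: 35 above the centre of its underside

How it is judged:
On the way, in this order (a step that is already met when the one before it is completed fails the run):
1. tin, burr stand and bottle all stand upright on the side board, released, before the stone is laid on the mat (x of tin_mid in the frame of sideboard between -0.115 and 0.115 m and y of tin_mid in the frame of sideboard between -0.05 and 0.05 m and z of tin_mid in the frame of sideboard between 0.03 and 0.044 m and angle between each of tin_mid, stand_mid, bottle_mid's own z axis and vertical below 0.15 rad and x of stand_mid in the frame of sideboard between -0.115 and 0.115 m and y of stand_mid in the frame of sideboard between -0.05 and 0.05 m and z of stand_mid in the frame of sideboard between 0.03 and 0.044 m and x of bottle_mid in the frame of sideboard between -0.115 and 0.115 m and y of bottle_mid in the frame of sideboard between -0.05 and 0.05 m and z of bottle_mid in the frame of sideboard between 0.047 and 0.061 m and contact force between the fingers and tin below 0.3 N and contact force between the fingers and stand below 0.3 N and contact force between the fingers and bottle below 0.3 N and not (horizontal distance between stone_mid and mat below 0.015 m and angle between the x axis of stone_mid and the x axis of mat, either way round below 0.15 rad and angle between stone_mid's own z axis and vertical below 0.1 rad and z of stone_mid in the frame of mat between 0.014 and 0.028 m and contact force between the fingers and stone below 0.3 N)), for 0.2 s.
2. the honing stone lies centred along the mat, released, while the three still stand on the side board (horizontal distance between stone_mid and mat below 0.015 m and angle between the x axis of stone_mid and the x axis of mat, either way round below 0.15 rad and angle between stone_mid's own z axis and vertical below 0.1 rad and z of stone_mid in the frame of mat between 0.014 and 0.028 m and contact force between the fingers and stone below 0.3 N and x of tin_mid in the frame of sideboard between -0.115 and 0.115 m and y of tin_mid in the frame of sideboard between -0.05 and 0.05 m and z of tin_mid in the frame of sideboard between 0.03 and 0.044 m and angle between each of tin_mid, stand_mid, bottle_mid's own z axis and vertical below 0.15 rad and x of stand_mid in the frame of sideboard between -0.115 and 0.115 m and y of stand_mid in the frame of sideboard between -0.05 and 0.05 m and z of stand_mid in the frame of sideboard between 0.03 and 0.044 m and x of bottle_mid in the frame of sideboard between -0.115 and 0.115 m and y of bottle_mid in the frame of sideboard between -0.05 and 0.05 m and z of bottle_mid in the frame of sideboard between 0.047 and 0.061 m), for 0.2 s.
At the end, for the whole second after the job is handed in: Stone side up on the mat, within 15 mm of its centre and 0.15 rad of its length; tin, burr stand and bottle upright (0.12 rad) and resting on their own pads, within 12 mm of the centres, the burr stand within 0.25 rad of square to its pad; all released and at rest (horizontal distance between stone_mid and mat below 0.015 m and angle between the x axis of stone_mid and the x axis of mat, either way round below 0.15 rad and angle between stone_mid's own z axis and vertical below 0.1 rad and z of stone_mid in the frame of mat between 0.014 and 0.028 m and contact force between the fingers and stone below 0.3 N and horizontal distance between tin_mid and pad_large below 0.012 m and z of tin_mid in the frame of pad_large between 0.02 and 0.034 m and angle between each of tin_mid, stand_mid, bottle_mid's own z axis and vertical below 0.12 rad and horizontal distance between stand_mid and pad_square below 0.012 m and z of stand_mid in the frame of pad_square between 0.02 and 0.034 m and (angle between the x axis of stand_mid and the x axis of pad_square, either way round below 0.25 rad or angle between the x axis of stand_mid and the y axis of pad_square, either way round below 0.25 rad) and horizontal distance between bottle_mid and pad_small below 0.012 m and z of bottle_mid in the frame of pad_small between 0.037 and 0.051 m and contact force between the fingers and tin below 0.3 N and contact force between the fingers and stand below 0.3 N and contact force between the fingers and bottle below 0.3 N and linear speed of each of tin, stand, bottle, stone below 0.02 m/s); the robot touches nothing.
It fails at once if the carved bird is moved more than 20 mm (distance of bird_mid from where it was at the start of the episode above 0.02 m).
It fails at once if tin, burr stand or bottle is knocked over (angle between any of tin_mid, stand_mid, bottle_mid's own z axis and vertical above 0.8 rad).
It also fails if it takes over 141 s, if anything falls off the work surface, if the arm or the gripper's body presses on something with over 40 N, if the wrist force passes 120 N, or if a joint passes its speed limit or range.

## Working session

There is one attempt and no reset: what is moved stays moved. The work goes in short steps, Python scripts to look and compute and a tool call to move; the robot and the scene stay as the last step left them, time stands still between calls to the robot, and variables do not carry over. Pictures are saved under pics/ and viewed, at most 14 in all, crops included, and the job is handed in when it is done.

Besides the shell and the picture viewer there is one more tool, called after ">>>" as a command line: name --argument value ..., lists and objects as JSON in quotes. step_arm: Moves the arm, as the interface text tells. Its arguments: {"type":"object","properties":{"increments":{"type":"array"},"newtons":{"type":"number"}},"required":["increments"]}

```bash
mkdir -p pics; ls
python3 - <<'E'
from cell import robot, viewer
import cv2
for n in("scene","top"):
    cv2.imwrite(f"pics/{n}0.png",viewer.read_camera(n)[:,:,::-1]); p=viewer.camera_params(n); print(p["K"].round(1).tolist(),p["T"].round(3).tolist())
s=robot.observe(); print(s["time"],s["tool_pos"],s["tool_rot"],s["opening"],robot.grip_depth)
E
```

```text
pics
[[532.9, 0.0, 323.4], [0.0, 532.9, 238.1], [0.0, 0.0, 1.0]] [[0.208, 0.658, -0.724, 1.272], [0.978, -0.123, 0.169, -0.186], [0.022, -0.743, -0.669, 0.776], [0.0, 0.0, 0.0, 1.0]]
[[530.6, 0.0, 324.1], [0.0, 530.6, 241.6], [0.0, 0.0, 1.0]] [[0.003, -0.979, 0.202, 0.354], [-1.0, -0.005, -0.005, -0.02], [0.006, -0.202, -0.979, 0.947], [0.0, 0.0, 0.0, 1.0]]
0.1 [0.16186748 0.49903873 0.22611665] [-3.14022505e+00 -2.07878327e-04  2.82778788e+00] 0.09175167739969353 -0.0188
```

View pics/scene0.png

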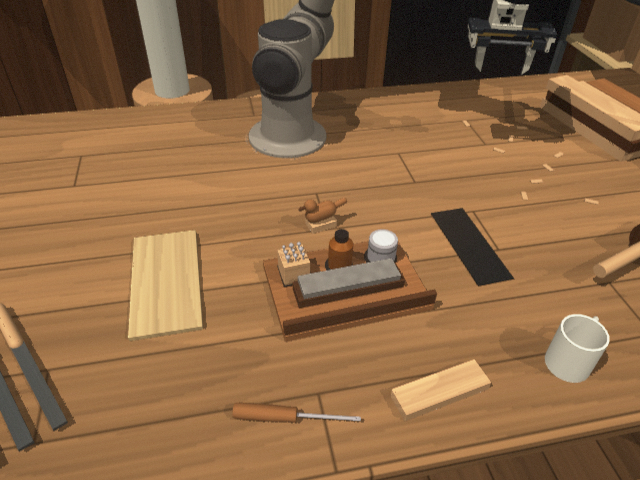

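View pics/top0.png

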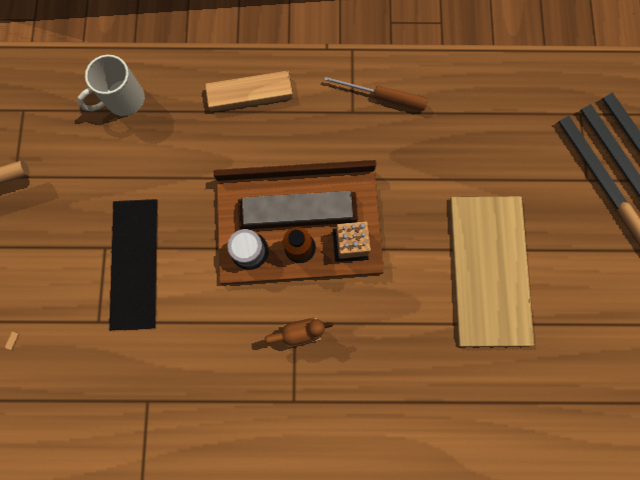

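The scene shows the stand at (293,262), the bottle at (341,250) and the tin at (382,243), with the stone behind them; the side board is at (165,283) and the mat at (471,245). In the top view the tin is at (246,248), the bottle cap at (296,239), the stand at (353,241), the stone at (298,208), the mat at (134,265), the side board at (491,271) and the bird at (300,333).

```bash
cat > h.py <<'E'
from cell import robot, viewer
import cv2, numpy as np
def ray(n,uv,z):
    p=viewer.camera_params(n);K,T=np.array(p["K"]),np.array(p["T"])
    d=T[:3,:3]@np.linalg.inv(K)@[uv[0],uv[1],1.]; o=T[:3,3]
    return (o+d*(z-o[2])/d[2])[:2]
def proj(n,P):
    p=viewer.camera_params(n);K,T=np.array(p["K"]),np.array(p["T"])
    q=K@(T[:3,:3].T@(np.array(P)-T[:3,3])); return q[:2]/q[2]
def blob(img,box,f):
    """largest blob within box (x0,y0,x1,y1), f(hsv)->mask; returns contour"""
    hsv=cv2.cvtColor(img,cv2.COLOR_RGB2HSV).astype(int)
    m=f(hsv[...,0],hsv[...,1],hsv[...,2]).astype(np.uint8); k=np.zeros_like(m);x0,y0,x1,y1=box;k[y0:y1,x0:x1]=1
    m=cv2.morphologyEx(m*k,cv2.MORPH_OPEN,np.ones((3,3)))
    cs=cv2.findContours(m,cv2.RETR_EXTERNAL,cv2.CHAIN_APPROX_NONE)[0]
    return max(cs,key=cv2.contourArea)
def rect(n,c,z):
    """contour -> min-area rectangle on plane z: centre, sizes, yaw(deg) of long side"""
    w=np.array([ray(n,p[0]+0.0,z) for p in c],np.float32)*1000
    (cx,cy),(a,b),t=cv2.minAreaRect(w)
    if a<b: a,b,t=b,a,t+90
    return np.round([cx,cy,a,b,(t+90)%180-90],1)
E
python3 - <<'E'
from h import *
im=viewer.read_camera("top"); n="top"
def go(name,box,f,z):
    c=blob(im,box,f);print(name,rect(n,c,z),cv2.contourArea(c),cv2.boundingRect(c))
go("board",(430,180,550,360),lambda h,s,v:(v>150)&(h>17),.012)
go("mat",(90,180,170,350),lambda h,s,v:(v<45),.003)
go("stone",(220,180,370,228),lambda h,s,v:(s<60)&(v>50),.054)
go("tin",(220,222,275,275),lambda h,s,v:(s<60)&(v>130),.070)
go("cap",(275,222,320,255),lambda h,s,v:(v<30),.104)
go("stand",(325,215,380,275),lambda h,s,v:(v>150),.070)
go("bird",(240,310,340,355),lambda h,s,v:(v<120)&(s>160),.04)
big=cv2.resize(im[150:360,205:395],None,fx=3.8/1.35,fy=3.8/1.35,interpolation=cv2.INTER_CUBIC)
cv2.imwrite("pics/crop.png",big[:,:,::-1])
E
```

```text
board [ 498.8 -323.1  267.3  128.4    0.6] 10434.5 (452, 197, 81, 149)
mat [507.9 318.1 234.7  79.6   3. ] 5529.0 (110, 200, 47, 130)
stone [599.2  23.2 190.3  47.8 -86. ] 2746.5 (242, 191, 110, 33)
tin [528.5 110.1  55.   54.5  45.8] 806.5 (228, 229, 34, 33)
cap [5.331e+02 2.150e+01 2.490e+01 2.280e+01 3.000e-01] 175.0 (289, 231, 15, 16)
stand [545.2 -85.2  52.4  30.3  -0.8] 225.0 (351, 221, 19, 31)
bird [379.1  23.7 147.6  59.7 -89.8] 1679.0 (251, 318, 89, 37)
```

View pics/crop.png

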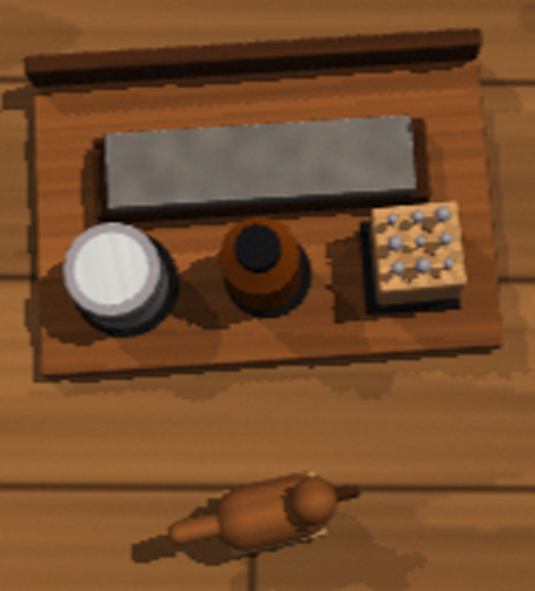

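The crop shows the stand top centred at about crop (417,247), the tin at (113,270), the cap at (257,248) and the stone with free space in front of the rail. The pad row is tilted about 4°, and I'll take the bottle first.

```bash
cat >> h.py <<'E'
def plan(wps,start=None):
    """waypoints [x,y,z (mm), yaw deg] -> deltas in tool axes (cm, deg), tool down"""
    s=robot.observe(); p=s["tool_pos"]*1000; y=np.degrees(s["tool_rot"][2])
    if start: p,y=np.array(start[:3]),start[3]
    for w in wps:
        a=np.radians(y);d=np.array(w[:3])-p
        tx=d[0]*np.cos(a)+d[1]*np.sin(a);ty=d[0]*np.sin(a)-d[1]*np.cos(a)
        print(w,"->",np.round([tx/10,ty/10,-d[2]/10],2),"dz",round(-((w[3]-y+180)%360-180),1))
        p,y=np.array(w[:3],float),w[3]
E
python3 - <<'E'
from h import *
im=viewer.read_camera("top"); n="top"
c=blob(im,(325,215,380,258),lambda h,s,v:(v>95)&(h>10)&(h<25)&(s<190)); print(rect(n,c,.07),cv2.boundingRect(c))
print(ray(n,(353.1,237.7),.07),[ray(n,(205+a/2.815,150+b/2.815),.07).round(3) for a,b in((372,205),(456,202),(463,291),(377,293))])
im=viewer.read_camera("scene");n="scene"
c=blob(im,(360,225,405,265),lambda h,s,v:(s<60)&(v>130)); print("tin",rect(n,c,.07))
c=blob(im,(325,225,355,245),lambda h,s,v:(v<35)); print("cap",rect(n,c,.099))
c=blob(im,(270,240,315,285),lambda h,s,v:(v>140)&(h>10)); print("stand",rect(n,c,.07),cv2.boundingRect(c))
plan([[360,250,190,184],[533,21,130,184],[533,21,46,184]])
E
```

```text
[545.8 -81.4  67.9  57.4 -83.5] (337, 219, 43, 35)
[ 0.54214359 -0.0733756 ] [array([ 0.568, -0.046]), array([ 0.57 , -0.097]), array([ 0.515, -0.101]), array([ 0.514, -0.049])]
tin [530.2 108.9  57.4  57.  -81.4]Traceback (most recent call last):
  File "<stdin>", line 7, in <module>
  File "h.py", line 16, in blob
    return max(cs,key=cv2.contourArea)
ValueError: max() iterable argument is empty
```

Run:
```python
from h import *
plan([[360,250,190,184],[534,20,130,184],[534,20,46,184]])
```

```text
[360, 250, 190, 184] -> [-26.53 -17.59   3.64] dz -22.0
[534, 20, 130, 184] -> [-15.75 -24.16   6.  ] dz 0
[534, 20, 46, 184] -> [-0.   0.   8.4] dz 0
```

>>> step_arm --increments '[{"delta_pos": [-5.3,-3.5,0.7],"dr": [0,0,-5],"fingers": -0.39},{"delta_pos": [-10.6,-7.0,1.4],"dr": [0,0,-10],"fingers": -0.39},{"delta_pos": [-15.9,-10.5,2.1],"dr": [0,0,-15],"fingers": -0.39},{"delta_pos": [-21.2,-14.0,2.8],"dr": [0,0,-20],"fingers": -0.39},{"delta_pos": [-26,-17.2,3.5],"dr": [0,0,-22],"fingers": -0.39}]' --newtons 15

```text
time: 0.88
tool_pos: [0.3566, 0.2549, 0.1919]
tool_rot: [3.141, 0.001, -3.069]
contact_force: [1.4, 0.9, 0.1]
opening: 0.0641
grip_force: 0.0
```

>>> step_arm --increments '[{"delta_pos": [-4,-6.1,0.5],"dr": [0,0,0],"fingers": -0.39},{"delta_pos": [-8,-12.2,1.5],"dr": [0,0,0],"fingers": -0.39},{"delta_pos": [-12,-18.3,3],"dr": [0,0,0],"fingers": -0.39},{"delta_pos": [-15.7,-24,4.5],"dr": [0,0,0],"fingers": -0.39},{"delta_pos": [-15.7,-24,5.0],"dr": [0,0,0],"fingers": -0.39}]'

```text
time: 1.5
tool_pos: [0.5304, 0.0256, 0.1414]
tool_rot: [-3.141, 0.001, -3.073]
contact_force: [0.4, 0.4, -0.8]
opening: 0.0639
grip_force: 0.0
```

Run:
```python
from h import *
s=robot.observe();print(s["time"],s["tool_pos"],np.degrees(s["tool_rot"]),s["opening"],s["qpos"])
plan([[534,20,46,184],[534,20,150,184],[580,-323,150,180],[580,-323,38,180]])
cv2.imwrite("pics/t1.png",cv2.resize(viewer.read_camera("scene")[180:360,200:480],None,fx=2.5,fy=2.5)[:,:,::-1])
```

```text
1.5 [0.53038235 0.02555699 0.14136474] [-1.79990753e+02  3.76475427e-02 -1.76091061e+02] 0.06388723293466975 [-9.62011877e-02  4.36473376e-01  1.63239282e+00 -5.88360670e-05
  1.07205183e+00 -1.73519319e+00]
[534, 20, 46, 184] -> [-0.32 -0.58  9.54] dz -0.1
[534, 20, 150, 184] -> [ -0.    0.  -10.4] dz 0
[580, -323, 150, 180] -> [ -2.2  -34.54  -0.  ] dz 4
[580, -323, 38, 180] -> [ 0.   0.  11.2] dz 0
```

View pics/t1.png

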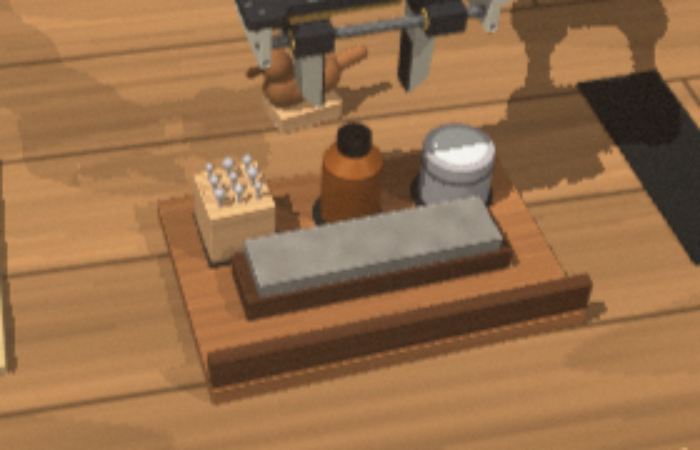

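The stand, bottle (cap at 353,138 in the crop) and tin all stand, and the fingers straddle the bottle line at crop columns 310 and 415. Next: descend and close.

>>> step_arm --increments '[{"delta_pos": [0,0,2],"dr": [0,0,0],"fingers": -0.39},{"delta_pos": [0,0,4],"dr": [0,0,0],"fingers": -0.39},{"delta_pos": [0,0,6.5],"dr": [0,0,0],"fingers": -0.39},{"delta_pos": [0,0,9.3],"dr": [0,0,0],"fingers": -0.39},{"delta_pos": [0,0,9.3],"dr": [0,0,0],"fingers": -0.39}]'

```text
time: 2.17
tool_pos: [0.5273, 0.0284, 0.0472]
tool_rot: [3.141, -0.005, -3.071]
contact_force: [0.2, 0.1, -0.7]
opening: 0.0638
grip_force: 0.0
```

>>> step_arm --increments '[{"delta_pos": [0,0,0],"dr": [0,0,0],"fingers": -0.1},{"delta_pos": [0,0,0],"dr": [0,0,0],"fingers": 0.1},{"delta_pos": [0,0,0],"dr": [0,0,0],"fingers": 0.3},{"delta_pos": [0,0,0],"dr": [0,0,0],"fingers": 1},{"delta_pos": [0,0,0],"dr": [0,0,0],"fingers": 1}]' --newtons 15

```text
time: 2.8
tool_pos: [0.5298, 0.028, 0.0499]
tool_rot: [-3.141, 0.002, -3.071]
contact_force: [0.3, -2.0, 6.5]
opening: 0.0481
grip_force: 14.9
```

>>> step_arm --increments '[{"delta_pos": [0,0,-1.0],"dr": [0,0,0],"fingers": 1},{"delta_pos": [0,0,-3.5],"dr": [0,0,0],"fingers": 1},{"delta_pos": [0,0,-6.5],"dr": [0,0,0],"fingers": 1},{"delta_pos": [0,0,-9.5],"dr": [0,0,0],"fingers": 1},{"delta_pos": [0,0,-10.5],"dr": [0,0,0],"fingers": 1}]' --newtons 20

```text
time: 3.42
tool_pos: [0.5295, 0.0282, 0.1556]
tool_rot: [-3.141, 0.003, -3.071]
contact_force: [0.7, 0.3, -2.8]
opening: 0.0481
grip_force: 19.8
```

Run:
```python
from h import *
plan([[582,-323,150,180],[582,-323,39,180],[582,-323,150,180]])
```

```text
[582, -323, 150, 180] -> [ -2.77 -35.4    0.56] dz 4.0
[582, -323, 39, 180] -> [ 0.   0.  11.1] dz 0
[582, -323, 150, 180] -> [  0.    0.  -11.1] dz 0
```

>>> step_arm --increments '[{"delta_pos": [-0.5,-4,0],"dr": [0,0,1],"fingers": 1},{"delta_pos": [-1,-10,0],"dr": [0,0,2],"fingers": 1},{"delta_pos": [-1.5,-16,0],"dr": [0,0,3],"fingers": 1},{"delta_pos": [-2,-22,0],"dr": [0,0,4],"fingers": 1},{"delta_pos": [-2.5,-28,0],"dr": [0,0,4],"fingers": 1}]'

```text
time: 4.05
tool_pos: [0.5731, -0.251, 0.1527]
tool_rot: [3.14, -0.002, -3.141]
contact_force: [0.6, -0.0, -1.5]
opening: 0.048
grip_force: 19.8
```

>>> step_arm --increments '[{"delta_pos": [-0.5,-4,0],"dr": [0,0,0],"fingers": 1},{"delta_pos": [-0.8,-7.2,1],"dr": [0,0,0],"fingers": 1},{"delta_pos": [-0.8,-7.2,4],"dr": [0,0,0],"fingers": 1},{"delta_pos": [-0.8,-7.2,7],"dr": [0,0,0],"fingers": 1},{"delta_pos": [-0.8,-7.2,9],"dr": [0,0,0],"fingers": 1}]'

```text
time: 4.68
tool_pos: [0.5802, -0.3206, 0.0607]
tool_rot: [3.139, -0.004, -3.142]
contact_force: [0.4, 0.4, -1.4]
opening: 0.0478
grip_force: 19.8
```

Run:
```python
from h import *
plan([[582,-323,42,180]])
```

```text
[582, -323, 42, 180] -> [-0.18 -0.24  1.87] dz 0.0
```

>>> step_arm --increments '[{"delta_pos": [-0.1,-0.2,1],"dr": [0,0,0],"fingers": 1},{"delta_pos": [-0.1,-0.2,1.5],"dr": [0,0,0],"fingers": 1},{"delta_pos": [-0.1,-0.2,1.8],"dr": [0,0,0],"fingers": 1},{"delta_pos": [-0.1,-0.2,1.8],"dr": [0,0,0],"fingers": 1},{"delta_pos": [-0.1,-0.2,1.8],"dr": [0,0,0],"fingers": 1}]'

```text
time: 5.3
tool_pos: [0.5828, -0.3236, 0.0465]
tool_rot: [-3.141, 0.001, -3.141]
contact_force: [0.1, -0.1, -1.1]
opening: 0.0479
grip_force: 19.8
```

>>> step_arm --increments '[{"delta_pos": [0,0,0.2],"dr": [0,0,0],"fingers": 1},{"delta_pos": [0,0,0.3],"dr": [0,0,0],"fingers": 1},{"delta_pos": [0,0,0.4],"dr": [0,0,0],"fingers": 1},{"delta_pos": [0,0,0.4],"dr": [0,0,0],"fingers": 1},{"delta_pos": [0,0,0.4],"dr": [0,0,0],"fingers": 1}]'

```text
time: 5.92
tool_pos: [0.5827, -0.3235, 0.0422]
tool_rot: [-3.141, 0.0, -3.141]
contact_force: [0.2, 0.1, 2.0]
opening: 0.0478
grip_force: 19.8
```

>>> step_arm --increments '[{"delta_pos": [0,0,0],"dr": [0,0,0],"fingers": -0.3},{"delta_pos": [0,0,0],"dr": [0,0,0],"fingers": -0.5},{"delta_pos": [0,0,0],"dr": [0,0,0],"fingers": -0.5},{"delta_pos": [0,0,-4],"dr": [0,0,0],"fingers": -0.5},{"delta_pos": [0,0,-9],"dr": [0,0,0],"fingers": -0.5}]'

```text
time: 6.55
tool_pos: [0.5819, -0.323, 0.1315]
tool_rot: [3.14, -0.003, -3.141]
contact_force: [0.5, -0.5, -0.2]
opening: 0.069
grip_force: 0.0
```

Run:
```python
from h import *
plan([[542,-74,135,184],[542,-74,30,184]])
n="top";im=viewer.read_camera(n)
c=blob(im,(300,215,420,275),lambda h,s,v:(v>95)&(h>10)&(h<25)&(s<190));print(cv2.boundingRect(c))
cv2.imwrite("pics/t2.png",cv2.resize(im[170:370,210:560],None,fx=2.2,fy=2.2)[:,:,::-1])
```

```text
[542, -74, 135, 184] -> [ 3.98 24.91 -0.35] dz -4.0
[542, -74, 30, 184] -> [-0.   0.  10.5] dz 0
(300, 215, 120, 60)
```

View pics/t2.png

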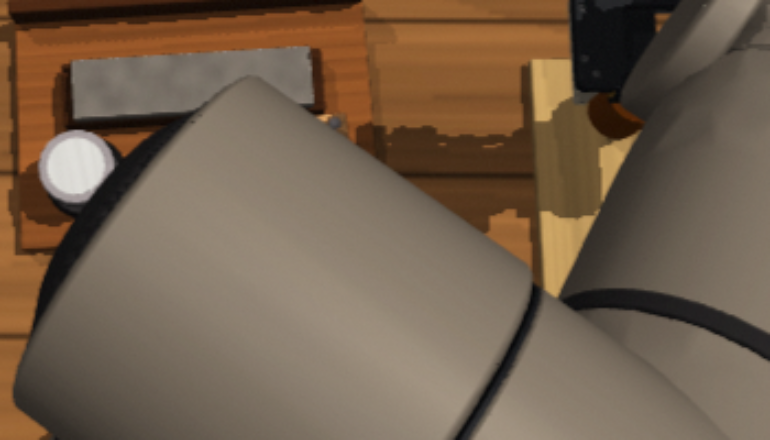

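The arm hides most of the rack here. The bottle stands on the side board at crop (615,115), so on to the stand.

>>> step_arm --increments '[{"delta_pos": [1,6,-0.3],"dr": [0,0,-1],"fingers": -0.5},{"delta_pos": [2,12,-0.3],"dr": [0,0,-2],"fingers": -0.5},{"delta_pos": [3,18,-0.3],"dr": [0,0,-3],"fingers": -0.5},{"delta_pos": [4,24,0],"dr": [0,0,-4],"fingers": -0.5},{"delta_pos": [4,24.9,0],"dr": [0,0,-4],"fingers": -0.5}]'

```text
time: 7.22
tool_pos: [0.5415, -0.071, 0.1319]
tool_rot: [3.141, -0.001, -3.067]
contact_force: [0.9, -1.2, -0.4]
opening: 0.0692
grip_force: 0.0
```

Run:
```python
from h import *
s=robot.observe();print(s["tool_pos"],s["qpos"][[0,5]])
plan([[542,-74,32,184]])
im=viewer.read_camera("scene")
print([proj("scene",(s["tool_pos"][0],s["tool_pos"][1],z)).round() for z in(.02,.07,.13)])
cv2.imwrite("pics/t3.png",cv2.resize(im[170:360,110:440],None,fx=2.2,fy=2.2)[:,:,::-1])
```

```text
[ 0.54145391 -0.0710188   0.13189482] [-0.27111593 -1.91654809]
[542, -74, 32, 184] -> [-0.03 -0.3   9.99] dz 0.3
[array([295., 272.]), array([295., 254.]), array([294., 231.])]
```

View pics/t3.png

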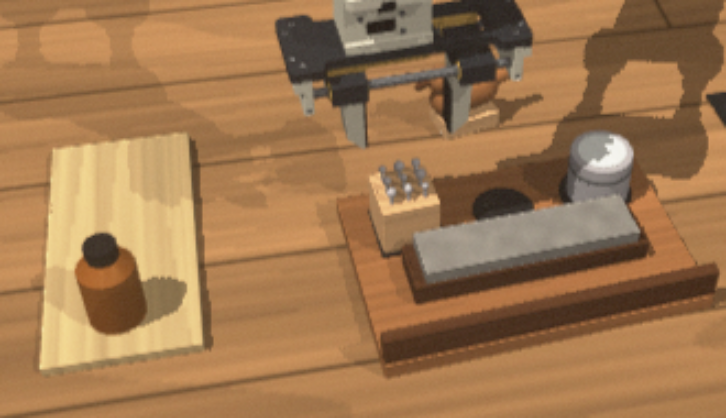

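The bottle stands upright on the board at crop (112,285). The stand top is centred at (404,185), against my projected (407,185), so I'm lined up. Descend and grip.

>>> step_arm --increments '[{"delta_pos": [0,-0.2,2.5],"dr": [0,0,0],"fingers": -0.5},{"delta_pos": [0,-0.2,5],"dr": [0,0,0],"fingers": -0.5},{"delta_pos": [0,-0.2,8],"dr": [0,0,0],"fingers": -0.5},{"delta_pos": [0,-0.2,10],"dr": [0,0,0],"fingers": -0.5},{"delta_pos": [0,-0.2,10],"dr": [0,0,0],"fingers": -0.5}]'

```text
time: 7.9
tool_pos: [0.542, -0.0776, 0.0304]
tool_rot: [3.141, -0.003, -3.073]
contact_force: [0.1, -0.5, -0.4]
opening: 0.0683
grip_force: 0.0
```

>>> step_arm --increments '[{"delta_pos": [0,0,0],"dr": [0,0,0],"fingers": -0.2},{"delta_pos": [0,0,0],"dr": [0,0,0],"fingers": 0},{"delta_pos": [0,0,0],"dr": [0,0,0],"fingers": 0.3},{"delta_pos": [0,0,0],"dr": [0,0,0],"fingers": 1},{"delta_pos": [0,0,0],"dr": [0,0,0],"fingers": 1}]' --newtons 20

```text
time: 8.52
tool_pos: [0.5433, -0.0769, 0.0328]
tool_rot: [-3.141, 0.002, -3.071]
contact_force: [-0.4, -1.7, 6.3]
opening: 0.0525
grip_force: 19.9
```

>>> step_arm --increments '[{"delta_pos": [0,0,-1.0],"dr": [0,0,0],"fingers": 1},{"delta_pos": [0,0,-3.5],"dr": [0,0,0],"fingers": 1},{"delta_pos": [0,0,-6.5],"dr": [0,0,0],"fingers": 1},{"delta_pos": [0,0,-9.5],"dr": [0,0,0],"fingers": 1},{"delta_pos": [0,0,-10],"dr": [0,0,0],"fingers": 1}]'

```text
time: 9.15
tool_pos: [0.5435, -0.0766, 0.1339]
tool_rot: [-3.141, 0.004, -3.071]
contact_force: [0.1, -0.2, -1.1]
opening: 0.0518
grip_force: 19.9
```

Run:
```python
from h import *
print(robot.observe()["tool_pos"])
plan([[499,-323,130,180],[499,-323,24,180]])
```

```text
[ 0.54351928 -0.07656737  0.13387088]
[499, -323, 130, 180] -> [  6.17 -24.27   0.39] dz 4.0
[499, -323, 24, 180] -> [ 0.   0.  10.6] dz 0
```

>>> step_arm --increments '[{"delta_pos": [1,-4,0],"dr": [0,0,1],"fingers": 1},{"delta_pos": [2.5,-10,0],"dr": [0,0,2],"fingers": 1},{"delta_pos": [4,-16,0],"dr": [0,0,3],"fingers": 1},{"delta_pos": [5.5,-22,0],"dr": [0,0,4],"fingers": 1},{"delta_pos": [6.2,-24.3,0],"dr": [0,0,4],"fingers": 1}]'

```text
time: 9.78
tool_pos: [0.4963, -0.326, 0.1303]
tool_rot: [3.141, -0.002, 3.139]
contact_force: [0.3, -0.5, -1.1]
opening: 0.0518
grip_force: 19.9
```

>>> step_arm --increments '[{"delta_pos": [0,0,3],"dr": [0,0,0],"fingers": 1},{"delta_pos": [0,0,6],"dr": [0,0,0],"fingers": 1},{"delta_pos": [0,0,9],"dr": [0,0,0],"fingers": 1},{"delta_pos": [0,0,10.4],"dr": [0,0,0],"fingers": 1},{"delta_pos": [0,0,10.4],"dr": [0,0,0],"fingers": 1}]'

```text
time: 10.4
tool_pos: [0.4976, -0.3224, 0.027]
tool_rot: [3.14, -0.001, -3.141]
contact_force: [-0.3, 0.1, 0.1]
opening: 0.052
grip_force: 19.9
```

>>> step_arm --increments '[{"delta_pos": [0,0,0.2],"dr": [0,0,0],"fingers": 1},{"delta_pos": [0,0,0.4],"dr": [0,0,0],"fingers": 1},{"delta_pos": [0,0,0.4],"dr": [0,0,0],"fingers": 1},{"delta_pos": [0,0,0.4],"dr": [0,0,0],"fingers": 1},{"delta_pos": [0,0,0.4],"dr": [0,0,0],"fingers": 1}]'

```text
time: 11.02
tool_pos: [0.4983, -0.3235, 0.0245]
tool_rot: [-3.141, 0.001, -3.141]
contact_force: [0.6, -0.0, 5.8]
opening: 0.0519
grip_force: 19.9
```

>>> step_arm --increments '[{"delta_pos": [0,0,0],"dr": [0,0,0],"fingers": -0.3},{"delta_pos": [0,0,0],"dr": [0,0,0],"fingers": -0.56},{"delta_pos": [0,0,0],"dr": [0,0,0],"fingers": -0.56},{"delta_pos": [0,0,-4],"dr": [0,0,0],"fingers": -0.56},{"delta_pos": [0,0,-10],"dr": [0,0,0],"fingers": -0.56}]'

```text
time: 11.65
tool_pos: [0.4966, -0.3224, 0.1229]
tool_rot: [3.138, -0.004, -3.141]
contact_force: [0.2, -0.6, -0.6]
opening: 0.0718
grip_force: 0.0
```

Run:
```python
from h import *
plan([[514,-100,125,184],[529,110,125,184],[529,110,28,184]])
```

```text
[514, -100, 125, 184] -> [-1.74 22.24 -0.21] dz -4.0
[529, 110, 125, 184] -> [-2.96 20.84 -0.  ] dz 0
[529, 110, 28, 184] -> [-0.   0.   9.7] dz 0
```

>>> step_arm --increments '[{"delta_pos": [-0.4,4.5,0],"dr": [0,0,-1],"fingers": -0.56},{"delta_pos": [-0.8,9,0],"dr": [0,0,-2],"fingers": -0.56},{"delta_pos": [-1.2,13.5,0],"dr": [0,0,-3],"fingers": -0.56},{"delta_pos": [-1.5,18,0],"dr": [0,0,-4],"fingers": -0.56},{"delta_pos": [-1.7,22.2,0],"dr": [0,0,-4],"fingers": -0.56}]'

```text
time: 12.28
tool_pos: [0.5146, -0.0997, 0.1238]
tool_rot: [3.141, -0.0, -3.071]
contact_force: [-0.3, -0.3, 0.9]
opening: 0.0716
grip_force: 0.0
```

>>> step_arm --increments '[{"delta_pos": [-0.6,5,0],"dr": [0,0,0],"fingers": -0.56},{"delta_pos": [-1.2,10,0],"dr": [0,0,0],"fingers": -0.56},{"delta_pos": [-1.8,15,0],"dr": [0,0,0],"fingers": -0.56},{"delta_pos": [-3,20.8,0],"dr": [0,0,0],"fingers": -0.56},{"delta_pos": [-3,20.8,0],"dr": [0,0,0],"fingers": -0.56}]'

```text
time: 12.9
tool_pos: [0.5299, 0.112, 0.1237]
tool_rot: [3.141, 0.0, -3.066]
contact_force: [0.5, -1.8, 1.1]
opening: 0.0716
grip_force: 0.0
```

Run:
```python
from h import *
print(robot.observe()["tool_pos"])
n="scene";im=viewer.read_camera(n)
c=blob(im,(360,225,405,265),lambda h,s,v:(s<60)&(v>130)); print("tin",rect(n,c,.07))
c=blob(im,(110,220,215,350),lambda h,s,v:(v<35)); print("cap",rect(n,c,.093))
plan([[529,110,28,184]])
```

```text
[0.52986113 0.11198451 0.12373742]
tin [535.8 104.7  58.8  51.1 -10.7]Traceback (most recent call last):
  File "<stdin>", line 5, in <module>
  File "h.py", line 16, in blob
    return max(cs,key=cv2.contourArea)
ValueError: max() iterable argument is empty
```

>>> step_arm --increments '[{"delta_pos": [0,-0.1,2.5],"dr": [0,0,0],"fingers": -0.56},{"delta_pos": [0,-0.1,5],"dr": [0,0,0],"fingers": -0.56},{"delta_pos": [0,-0.1,8],"dr": [0,0,0],"fingers": -0.56},{"delta_pos": [0,-0.1,9.5],"dr": [0,0,0],"fingers": -0.56},{"delta_pos": [0,-0.1,9.5],"dr": [0,0,0],"fingers": -0.56}]'

```text
time: 13.58
tool_pos: [0.5296, 0.1064, 0.0282]
tool_rot: [-3.142, -0.002, -3.073]
contact_force: [-0.1, -1.2, 1.3]
opening: 0.0714
grip_force: 0.0
```

>>> step_arm --increments '[{"delta_pos": [0,0,0],"dr": [0,0,0],"fingers": -0.35},{"delta_pos": [0,0,0],"dr": [0,0,0],"fingers": -0.1},{"delta_pos": [0,0,0],"dr": [0,0,0],"fingers": 0.3},{"delta_pos": [0,0,0],"dr": [0,0,0],"fingers": 1},{"delta_pos": [0,0,0],"dr": [0,0,0],"fingers": 1}]'

```text
time: 14.2
tool_pos: [0.5308, 0.1074, 0.0299]
tool_rot: [-3.142, 0.002, -3.071]
contact_force: [-1.2, -0.1, 6.3]
opening: 0.0572
grip_force: 20.0
```

>>> step_arm --increments '[{"delta_pos": [0,0,-1.0],"dr": [0,0,0],"fingers": 1},{"delta_pos": [0,0,-3.5],"dr": [0,0,0],"fingers": 1},{"delta_pos": [0,0,-6.5],"dr": [0,0,0],"fingers": 1},{"delta_pos": [0,0,-9.5],"dr": [0,0,0],"fingers": 1},{"delta_pos": [0,0,-10],"dr": [0,0,0],"fingers": 1}]'

```text
time: 14.82
tool_pos: [0.5311, 0.1075, 0.1309]
tool_rot: [-3.142, 0.004, -3.071]
contact_force: [-0.2, -0.2, -1.6]
opening: 0.0573
grip_force: 20.0
```

Run:
```python
from h import *
print(robot.observe()["tool_pos"])
plan([[475,-130,130,180],[417,-323,130,180],[417,-323,22,180]])
```

```text
[0.53111484 0.10746832 0.13089702]
[475, -130, 130, 180] -> [  7.27 -23.29   0.09] dz 4.0
[417, -323, 130, 180] -> [  5.8 -19.3  -0. ] dz 0
[417, -323, 22, 180] -> [ 0.   0.  10.8] dz 0
```

>>> step_arm --increments '[{"delta_pos": [1,-4,0],"dr": [0,0,1],"fingers": 1},{"delta_pos": [2.5,-9,0],"dr": [0,0,2],"fingers": 1},{"delta_pos": [4,-14,0],"dr": [0,0,3],"fingers": 1},{"delta_pos": [5.7,-19,0],"dr": [0,0,4],"fingers": 1},{"delta_pos": [7.3,-23.3,0],"dr": [0,0,4],"fingers": 1}]'

```text
time: 15.45
tool_pos: [0.4724, -0.1316, 0.1278]
tool_rot: [3.141, -0.002, 3.141]
contact_force: [0.2, -0.4, -1.5]
opening: 0.0574
grip_force: 20.0
```

>>> step_arm --increments '[{"delta_pos": [1.5,-5,0],"dr": [0,0,0],"fingers": 1},{"delta_pos": [3,-10,0],"dr": [0,0,0],"fingers": 1},{"delta_pos": [4.5,-15,0],"dr": [0,0,0],"fingers": 1},{"delta_pos": [5.8,-19.3,0],"dr": [0,0,0],"fingers": 1},{"delta_pos": [5.8,-19.3,0],"dr": [0,0,0],"fingers": 1}]'

```text
time: 16.08
tool_pos: [0.4143, -0.3256, 0.1275]
tool_rot: [3.141, -0.001, 3.138]
contact_force: [0.7, 0.8, -2.3]
opening: 0.0571
grip_force: 20.0
```

>>> step_arm --increments '[{"delta_pos": [0,0,3],"dr": [0,0,0],"fingers": 1},{"delta_pos": [0,0,6],"dr": [0,0,0],"fingers": 1},{"delta_pos": [0,0,9],"dr": [0,0,0],"fingers": 1},{"delta_pos": [0,0,10.4],"dr": [0,0,0],"fingers": 1},{"delta_pos": [0,0,10.4],"dr": [0,0,0],"fingers": 1}]'

```text
time: 16.7
tool_pos: [0.4155, -0.3223, 0.0241]
tool_rot: [3.14, -0.001, -3.141]
contact_force: [-0.2, 0.3, -1.6]
opening: 0.0575
grip_force: 20.0
```

>>> step_arm --increments '[{"delta_pos": [0,0,0.2],"dr": [0,0,0],"fingers": 1},{"delta_pos": [0,0,0.4],"dr": [0,0,0],"fingers": 1},{"delta_pos": [0,0,0.5],"dr": [0,0,0],"fingers": 1},{"delta_pos": [0,0,0.5],"dr": [0,0,0],"fingers": 1},{"delta_pos": [0,0,0.5],"dr": [0,0,0],"fingers": 1}]'

```text
time: 17.32
tool_pos: [0.4163, -0.3236, 0.0217]
tool_rot: [-3.14, 0.002, -3.141]
contact_force: [-1.7, 3.1, 10.4]
opening: 0.0571
grip_force: 20.0
```

>>> step_arm --increments '[{"delta_pos": [0,0,0],"dr": [0,0,0],"fingers": -0.3},{"delta_pos": [0,0,0],"dr": [0,0,0],"fingers": -0.56},{"delta_pos": [0,0,0],"dr": [0,0,0],"fingers": -0.56},{"delta_pos": [0,0,-4],"dr": [0,0,0],"fingers": -0.56},{"delta_pos": [0,0,-10],"dr": [0,0,0],"fingers": -0.56}]'

```text
time: 17.95
tool_pos: [0.4148, -0.3223, 0.1193]
tool_rot: [3.138, -0.003, -3.141]
contact_force: [1.1, -0.9, -0.1]
opening: 0.0713
grip_force: 0.0
```

Run:
```python
from h import *
plan([[500,-150,130,137],[599,23,130,94],[599,23,25,94]])
```

```text
[500, -150, 130, 137] -> [-8.53 17.23 -1.07] dz 43.0
[599, 23, 130, 94] -> [ 4.56 19.4  -0.  ] dz 43
[599, 23, 25, 94] -> [ 0.   0.  10.5] dz 0
```

>>> step_arm --increments '[{"delta_pos": [-1.7,3.5,-1],"dr": [0,0,9],"fingers": -0.56},{"delta_pos": [-3.4,7,-1],"dr": [0,0,18],"fingers": -0.56},{"delta_pos": [-5.1,10.5,-1],"dr": [0,0,27],"fingers": -0.56},{"delta_pos": [-6.8,14,-1],"dr": [0,0,36],"fingers": -0.56},{"delta_pos": [-8.5,17.2,-1],"dr": [0,0,43],"fingers": -0.56}]'

```text
time: 18.58
tool_pos: [0.501, -0.1499, 0.1298]
tool_rot: [3.142, -0.0, 2.387]
contact_force: [-0.6, 0.2, 1.1]
opening: 0.0715
grip_force: 0.0
```

>>> step_arm --increments '[{"delta_pos": [0.9,3.9,0],"dr": [0,0,9],"fingers": -0.56},{"delta_pos": [1.8,7.8,0],"dr": [0,0,18],"fingers": -0.56},{"delta_pos": [2.7,11.6,0],"dr": [0,0,27],"fingers": -0.56},{"delta_pos": [3.6,15.5,0],"dr": [0,0,36],"fingers": -0.56},{"delta_pos": [4.6,19.4,0],"dr": [0,0,43],"fingers": -0.56}]'

```text
time: 19.2
tool_pos: [0.5997, 0.0232, 0.1296]
tool_rot: [-3.141, -0.0, 1.636]
contact_force: [-0.2, -0.2, 0.5]
opening: 0.0718
grip_force: 0.0
```

Run:
```python
from h import *
s=robot.observe();print(s["tool_pos"],s["qpos"].round(2))
im=viewer.read_camera("scene")
print([proj("scene",(.599,.023,z)).round() for z in(.018,.054)])
plan([[599,23,25,94]])
cv2.imwrite("pics/t4.png",cv2.resize(im[170:360,110:440],None,fx=2.2,fy=2.2)[:,:,::-1])
```

```text
[0.59974851 0.02324743 0.12963898] [-0.09  0.57  1.44 -0.    1.13 -0.15]
[array([348., 288.]), array([349., 275.])]
[599, 23, 25, 94] -> [-0.43 -0.28 10.47] dz -0.4
```

View pics/t4.png

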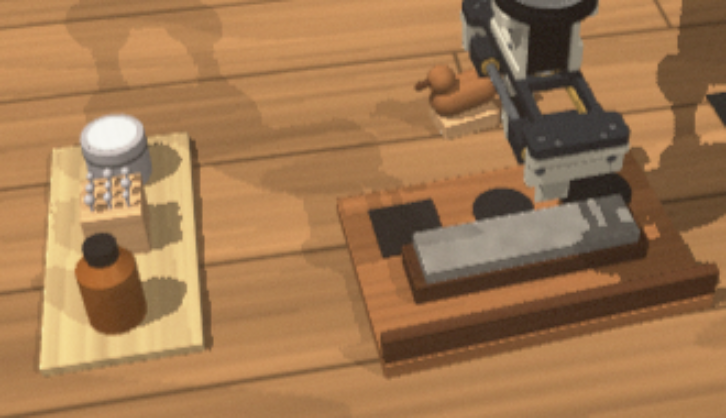

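All three stand on the board: tin (113,150), stand (112,215), bottle (112,285). The stone is at about (524,238), with the square pad at (405,225) and the small pad at (503,205) showing. I'll check stone and pads against the scene view.

Run:
```python
from h import *
n="scene";im=viewer.read_camera(n)
c=blob(im,(280,250,410,310),lambda h,s,v:(s<70)&(v>50)); print("stone",rect(n,c,.054))
c=blob(im,(270,255,312,290),lambda h,s,v:(v<38)); print("sq",rect(n,c,.02),cv2.boundingRect(c))
c=blob(im,(322,250,355,275),lambda h,s,v:(v<38)); print("small",rect(n,c,.02),cv2.boundingRect(c))
```

```text
stone [585.6  20.6 192.8  99.9 -86. ]Traceback (most recent call last):
  File "<stdin>", line 4, in <module>
  File "h.py", line 16, in blob
    return max(cs,key=cv2.contourArea)
ValueError: max() iterable argument is empty
```

>>> step_arm --increments '[{"delta_pos": [0,0,2.5],"dr": [0,0,0],"fingers": -0.65},{"delta_pos": [0,0,5],"dr": [0,0,0],"fingers": -0.65},{"delta_pos": [0,0,7],"dr": [0,0,0],"fingers": -0.65},{"delta_pos": [0,0,8],"dr": [0,0,0],"fingers": -0.65},{"delta_pos": [0,0,8],"dr": [0,0,0],"fingers": -0.65}]'

```text
time: 19.92
tool_pos: [0.5988, 0.0218, 0.0494]
tool_rot: [-3.14, -0.0, 1.641]
contact_force: [0.2, 1.0, 0.5]
opening: 0.0759
grip_force: 0.0
```

>>> step_arm --increments '[{"delta_pos": [0,0,0.8],"dr": [0,0,0],"fingers": -0.65},{"delta_pos": [0,0,1.6],"dr": [0,0,0],"fingers": -0.65},{"delta_pos": [0,0,2.4],"dr": [0,0,0],"fingers": -0.65},{"delta_pos": [0,0,2.7],"dr": [0,0,0],"fingers": -0.65},{"delta_pos": [0,0,2.7],"dr": [0,0,0],"fingers": -0.65}]'

```text
time: 20.55
tool_pos: [0.5991, 0.0222, 0.0226]
tool_rot: [-3.141, -0.0, 1.641]
contact_force: [-0.2, 0.3, 0.1]
opening: 0.0758
grip_force: 0.0
```

>>> step_arm --increments '[{"delta_pos": [0,0,0],"dr": [0,0,0],"fingers": -0.3},{"delta_pos": [0,0,0],"dr": [0,0,0],"fingers": -0.1},{"delta_pos": [0,0,0],"dr": [0,0,0],"fingers": 0.1},{"delta_pos": [0,0,0],"dr": [0,0,0],"fingers": 1},{"delta_pos": [0,0,0],"dr": [0,0,0],"fingers": 1}]' --newtons 40

```text
time: 21.18
tool_pos: [0.5994, 0.0221, 0.0231]
tool_rot: [3.141, -0.0, 1.641]
contact_force: [0.6, -0.5, 1.1]
opening: 0.0518
grip_force: 40.0
```

>>> step_arm --increments '[{"delta_pos": [0,0,-0.5],"dr": [0,0,0],"fingers": 1},{"delta_pos": [0,0,-2],"dr": [0,0,0],"fingers": 1},{"delta_pos": [0,0,-4],"dr": [0,0,0],"fingers": 1},{"delta_pos": [0,0,-6],"dr": [0,0,0],"fingers": 1},{"delta_pos": [0,0,-8],"dr": [0,0,0],"fingers": 1}]'

```text
time: 21.8
tool_pos: [0.599, 0.0221, 0.1041]
tool_rot: [-3.141, -0.0, 1.641]
contact_force: [-0.2, -0.1, -5.3]
opening: 0.0513
grip_force: 40.0
```

Run:
```python
from h import *
s=robot.observe();print(s["tool_pos"],s["contact_force"],s["torque"])
plan([[570,170,130,138],[508,318,130,183],[508,318,7,183]])
n="top";im=viewer.read_camera(n)
cv2.imwrite("pics/t5.png",cv2.resize(im[130:340,80:400],None,fx=2.2,fy=2.2)[:,:,::-1])
```

```text
[0.5990201  0.0221424  0.10411135] [-0.20896321 -0.10564422 -5.32553588] [-0.13176039  0.01960039  0.02015697]
[570, 170, 130, 138] -> [14.95 -1.86 -2.59] dz -44.0
[508, 318, 130, 183] -> [14.51  6.85 -0.  ] dz -45
[508, 318, 7, 183] -> [-0.   0.  12.3] dz 0
```

View pics/t5.png

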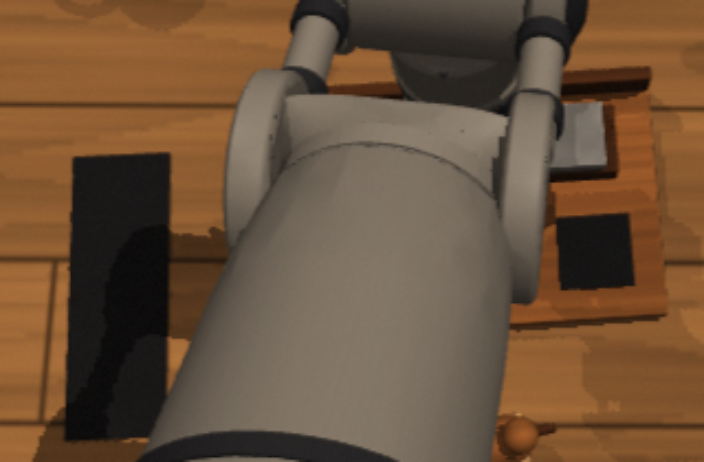

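The stone is lifted (about 5 N), its right end at crop (607,140). The mat is at (118,297) and the square pad at (595,252). I'll carry it to the mat while turning it.

>>> step_arm --increments '[{"delta_pos": [2,-0.2,-2.5],"dr": [0,0,-6],"fingers": 1},{"delta_pos": [5,-0.6,-2.6],"dr": [0,0,-16],"fingers": 1},{"delta_pos": [8.5,-1,-2.6],"dr": [0,0,-26],"fingers": 1},{"delta_pos": [12,-1.5,-2.6],"dr": [0,0,-36],"fingers": 1},{"delta_pos": [15,-1.9,-2.6],"dr": [0,0,-44],"fingers": 1}]'

```text
time: 22.48
tool_pos: [0.5691, 0.1716, 0.1289]
tool_rot: [-3.141, -0.0, 2.414]
contact_force: [-0.3, 0.4, -5.3]
opening: 0.0516
grip_force: 40.0
```

>>> step_arm --increments '[{"delta_pos": [3,1.4,0],"dr": [0,0,-9],"fingers": 1},{"delta_pos": [6.5,3,0],"dr": [0,0,-18],"fingers": 1},{"delta_pos": [10,4.7,0],"dr": [0,0,-27],"fingers": 1},{"delta_pos": [13,6.2,0],"dr": [0,0,-36],"fingers": 1},{"delta_pos": [14.5,6.8,0],"dr": [0,0,-45],"fingers": 1}]'

```text
time: 23.1
tool_pos: [0.5063, 0.3196, 0.1288]
tool_rot: [3.141, -0.001, -3.082]
contact_force: [-0.1, -0.2, -6.0]
opening: 0.052
grip_force: 40.0
```

Run:
```python
from h import *
s=robot.observe();print(s["tool_pos"],s["tool_rot"],s["contact_force"],s["torque"])
plan([[508,318,8,183]])
n="scene";im=viewer.read_camera(n)
z=s["tool_pos"][2]-.023+.054
print(z)
cv2.imwrite("pics/t6.png",cv2.resize(im[150:330,380:560],None,fx=3.2,fy=3.2)[:,:,::-1])
print(proj(n,(s["tool_pos"][0],s["tool_pos"][1],z)))
```

```text
[0.50626253 0.31959754 0.1288333 ] [ 3.14134823e+00 -5.36738502e-04 -3.08191620e+00] [-0.0750839  -0.16512845 -5.95836036] [ 0.04080819 -0.04852617  0.00023919]
[508, 318, 8, 183] -> [-0.16 -0.17 12.08] dz 0.4
0.15983329860578951
[486.34136767 183.73654894]
```

View pics/t6.png

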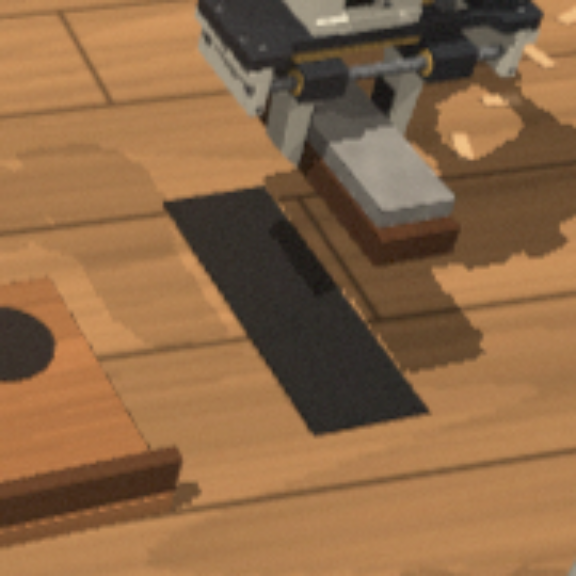

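The stone is held level over the mat. Its outer top end has corners at crop (378,228) and (454,197), and the mat is at (295,310).

Run:
```python
from h import *
print([ray("scene",(380+u/3.2,150+v/3.2),.158) for u,v in((378,214),(454,197),(416,205))])
for c in ((165,204),(264,187),(428,411),(315,435)): print(ray("scene",(380+c[0]/3.2,150+c[1]/3.2),.003))
```

```text
[array([0.6040967 , 0.29809509]), array([0.59779307, 0.34904569]), array([0.60054282, 0.32361265])]
[0.39796658 0.27187899]
[0.39260694 0.35044108]
[0.6244682  0.36303049]
[0.6302669  0.28347941]
```

>>> step_arm --increments '[{"delta_pos": [0,-0.1,3],"dr": [0,0,0],"fingers": 1},{"delta_pos": [-0.2,-0.1,6],"dr": [0,0,0],"fingers": 1},{"delta_pos": [-0.2,-0.1,9],"dr": [0,0,0],"fingers": 1},{"delta_pos": [-0.2,-0.1,11.3],"dr": [0,0,0],"fingers": 1},{"delta_pos": [-0.2,-0.1,11.6],"dr": [0,0,0],"fingers": 1}]'

```text
time: 23.78
tool_pos: [0.5085, 0.316, 0.0112]
tool_rot: [-3.14, -0.004, -3.091]
contact_force: [0.9, -0.5, -4.4]
opening: 0.0519
grip_force: 40.0
```

>>> step_arm --increments '[{"delta_pos": [0,0,0.2],"dr": [0,0,0],"fingers": 1},{"delta_pos": [0,0,0.4],"dr": [0,0,0],"fingers": 1},{"delta_pos": [0,0,0.5],"dr": [0,0,0],"fingers": 1},{"delta_pos": [0,0,0.5],"dr": [0,0,0],"fingers": 1},{"delta_pos": [0,0,0.5],"dr": [0,0,0],"fingers": 1}]'

```text
time: 24.4
tool_pos: [0.5096, 0.3172, 0.0081]
tool_rot: [3.141, 0.0, -3.089]
contact_force: [-0.1, 0.1, -5.2]
opening: 0.0517
grip_force: 40.0
```

>>> step_arm --increments '[{"delta_pos": [0,0,0.1],"dr": [0,0,0],"fingers": 1},{"delta_pos": [0,0,0.2],"dr": [0,0,0],"fingers": 1},{"delta_pos": [0,0,0.2],"dr": [0,0,0],"fingers": 1},{"delta_pos": [0,0,0.2],"dr": [0,0,0],"fingers": 1},{"delta_pos": [0,0,0.2],"dr": [0,0,0],"fingers": 1}]'

```text
time: 25.02
tool_pos: [0.5097, 0.3171, 0.008]
tool_rot: [3.141, 0.001, -3.089]
contact_force: [-5.2, -3.0, 11.6]
opening: 0.0519
grip_force: 40.0
```

Contact. Release, lift, and check.

>>> step_arm --increments '[{"delta_pos": [0,0,-0.1],"dr": [0,0,0],"fingers": -0.3},{"delta_pos": [0,0,-0.1],"dr": [0,0,0],"fingers": -0.56},{"delta_pos": [0,0,-0.1],"dr": [0,0,0],"fingers": -0.56},{"delta_pos": [0,0,-4],"dr": [0,0,0],"fingers": -0.56},{"delta_pos": [0,0,-10],"dr": [0,0,0],"fingers": -0.56}]'

```text
time: 25.65
tool_pos: [0.5083, 0.3164, 0.1049]
tool_rot: [-3.14, -0.005, -3.089]
contact_force: [1.9, -0.1, 1.1]
opening: 0.0715
grip_force: 0.0
```

Run:
```python
from h import *
plan([[440,30,200,180],[440,-160,150,180],[417,-323,120,180],[417,-323,20,180]])
```

```text
[440, 30, 200, 180] -> [  8.33 -28.25  -9.51] dz 3.0
[440, -160, 150, 180] -> [ -0. -19.   5.] dz 0
[417, -323, 120, 180] -> [  2.3 -16.3   3. ] dz 0
[417, -323, 20, 180] -> [ 0.  0. 10.] dz 0
```

>>> step_arm --increments '[{"delta_pos": [1.7,-5.6,-4],"dr": [0,0,1],"fingers": -0.56},{"delta_pos": [3.4,-11.3,-8],"dr": [0,0,2],"fingers": -0.56},{"delta_pos": [5.1,-17,-9.5],"dr": [0,0,3],"fingers": -0.56},{"delta_pos": [6.8,-22.6,-9.5],"dr": [0,0,3],"fingers": -0.56},{"delta_pos": [8.3,-28.2,-9.5],"dr": [0,0,3],"fingers": -0.56}]'

```text
time: 26.28
tool_pos: [0.4425, 0.0357, 0.2015]
tool_rot: [-3.141, 0.002, -3.141]
contact_force: [1.2, -0.5, -0.5]
opening: 0.0715
grip_force: 0.0
```

>>> step_arm --increments '[{"delta_pos": [0,-4,1],"dr": [0,0,0],"fingers": -0.56},{"delta_pos": [0,-8,2],"dr": [0,0,0],"fingers": -0.56},{"delta_pos": [0,-12,3],"dr": [0,0,0],"fingers": -0.56},{"delta_pos": [0,-16,4],"dr": [0,0,0],"fingers": -0.56},{"delta_pos": [0,-19,5],"dr": [0,0,0],"fingers": -0.56}]'

```text
time: 26.9
tool_pos: [0.4429, -0.1543, 0.1505]
tool_rot: [-3.141, 0.0, 3.141]
contact_force: [0.1, -0.3, 0.4]
opening: 0.0718
grip_force: 0.0
```

>>> step_arm --increments '[{"delta_pos": [0.5,-4,1],"dr": [0,0,0],"fingers": -0.56},{"delta_pos": [1,-8,2],"dr": [0,0,0],"fingers": -0.56},{"delta_pos": [1.6,-12,3],"dr": [0,0,0],"fingers": -0.56},{"delta_pos": [2.3,-16.3,3],"dr": [0,0,0],"fingers": -0.56},{"delta_pos": [2.3,-16.3,3],"dr": [0,0,0],"fingers": -0.56}]'

```text
time: 27.52
tool_pos: [0.4195, -0.3183, 0.1204]
tool_rot: [-3.141, 0.0, 3.138]
contact_force: [-0.0, 0.6, -0.2]
opening: 0.0715
grip_force: 0.0
```

Run:
```python
from h import *
print(robot.observe()["tool_pos"])
plan([[416,-323,22,180]])
n="scene";im=viewer.read_camera(n)
top=viewer.read_camera("top"); cv2.imwrite("pics/top_b_raw.png",top[:,:,::-1]); cv2.imwrite("pics/scene_b_raw.png",im[:,:,::-1])
cv2.imwrite("pics/t7.png",cv2.resize(im[180:350,110:530],None,fx=1.9,fy=1.9)[:,:,::-1])
c=blob(top,(90,180,180,350),lambda h,s,v:(s<70)&(v>55)); print("stone",rect("top",c,.039))
```

```text
[ 0.41951093 -0.31833984  0.12043999]
[416, -323, 22, 180] -> [ 0.35 -0.47  9.84] dz -0.2
stone [509.4 316.1 189.7  51.7   3. ]
```

View pics/t7.png

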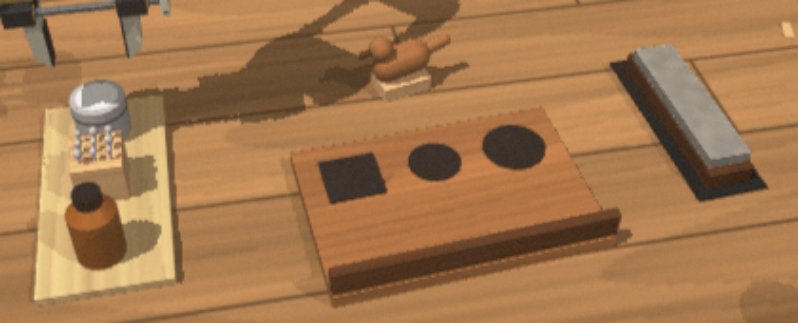

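The stone lies on the mat at (509,316) mm, yaw 3°. The three stand, and the pads are clear at crop (352,177), (435,161) and (514,147). Measure the pads.

Run:
```python
from h import *
n="scene";im=cv2.imread("pics/scene_b_raw.png")[:,:,::-1].copy()
def ct(p,s=1.9): return (int(110+p[0]/s),int(180+p[1]/s))
for nm,p in(("sq",(352,177)),("small",(435,161)),("large",(514,147))):
    u,v=ct(p); c=blob(im,(u-24,v-22,u+24,v+22),lambda h,s,v:(v<65)&(s<140)); print(nm,rect(n,c,.02),cv2.contourArea(c))
t=cv2.imread("pics/top_b_raw.png")[:,:,::-1].copy();n="top"
for nm,p in(("large",(.532,.11,.02)),("small",(.536,.02,.02)),("sq",(.543,-.072,.02))):
    u,v=proj(n,p).astype(int)
    try: c=blob(t,(u-24,v-24,u+24,v+24),lambda h,s,v:(v<65)&(s<140)); print(nm,rect(n,c,.02))
    except ValueError: print(nm,"hidden")
```

```text
sq [543.  -71.8  57.7  57.3 -86.1] 474.0
small [537.   18.6  50.6  45.6  79.3] 265.0
large [528.5 107.6  62.5  62.   79.3] 446.5
large [528.1 108.8  65.3  64.    1.4]
small [5.347e+02 1.920e+01 5.260e+01 5.170e+01 4.000e-01]
sq [541.5 -70.7  59.6  58.9   4. ]
```

>>> step_arm --increments '[{"delta_pos": [0.3,-0.4,2.5],"dr": [0,0,0],"fingers": -0.56},{"delta_pos": [0.3,-0.4,5],"dr": [0,0,0],"fingers": -0.56},{"delta_pos": [0.3,-0.4,8],"dr": [0,0,0],"fingers": -0.56},{"delta_pos": [0.3,-0.4,9.8],"dr": [0,0,0],"fingers": -0.56},{"delta_pos": [0.3,-0.4,9.8],"dr": [0,0,0],"fingers": -0.56}]'

```text
time: 28.25
tool_pos: [0.4167, -0.3177, 0.0218]
tool_rot: [3.139, -0.002, -3.14]
contact_force: [1.0, 0.0, 0.0]
opening: 0.0716
grip_force: 0.0
```

>>> step_arm --increments '[{"delta_pos": [0,0,0],"dr": [0,0,0],"fingers": -0.35},{"delta_pos": [0,0,0],"dr": [0,0,0],"fingers": -0.1},{"delta_pos": [0,0,0],"dr": [0,0,0],"fingers": 0.3},{"delta_pos": [0,0,0],"dr": [0,0,0],"fingers": 1},{"delta_pos": [0,0,0],"dr": [0,0,0],"fingers": 1}]' --newtons 20

```text
time: 28.88
tool_pos: [0.4177, -0.32, 0.0237]
tool_rot: [-3.141, 0.002, -3.142]
contact_force: [0.7, 0.7, 6.5]
opening: 0.0569
grip_force: 20.0
```

>>> step_arm --increments '[{"delta_pos": [0,0,-1.0],"dr": [0,0,0],"fingers": 1},{"delta_pos": [0,0,-3.5],"dr": [0,0,0],"fingers": 1},{"delta_pos": [0,0,-6.5],"dr": [0,0,0],"fingers": 1},{"delta_pos": [0,0,-9.5],"dr": [0,0,0],"fingers": 1},{"delta_pos": [0,0,-12],"dr": [0,0,0],"fingers": 1}]'

```text
time: 29.5
tool_pos: [0.4167, -0.3195, 0.1441]
tool_rot: [-3.142, -0.0, -3.141]
contact_force: [1.0, -1.1, -2.0]
opening: 0.0576
grip_force: 20.0
```

Run:
```python
from h import *
plan([[490,-110,140,184],[530,108,140,184],[530,108,31,184]])
```

```text
[490, -110, 140, 184] -> [-7.34 20.95  0.41] dz -4.0
[530, 108, 140, 184] -> [-5.51 21.47 -0.  ] dz 0
[530, 108, 31, 184] -> [-0.   0.  10.9] dz 0
```

>>> step_arm --increments '[{"delta_pos": [-1.3,4,0],"dr": [0,0,-1],"fingers": 1},{"delta_pos": [-2.8,8.5,0],"dr": [0,0,-2],"fingers": 1},{"delta_pos": [-4.4,13,0],"dr": [0,0,-3],"fingers": 1},{"delta_pos": [-6,17.5,0],"dr": [0,0,-4],"fingers": 1},{"delta_pos": [-7.3,20.9,0],"dr": [0,0,-4],"fingers": 1}]'

```text
time: 30.12
tool_pos: [0.4898, -0.1088, 0.143]
tool_rot: [3.141, -0.001, -3.07]
contact_force: [0.5, 0.7, -1.6]
opening: 0.0574
grip_force: 20.0
```

>>> step_arm --increments '[{"delta_pos": [-1.2,5,0],"dr": [0,0,0],"fingers": 1},{"delta_pos": [-2.5,10,0],"dr": [0,0,0],"fingers": 1},{"delta_pos": [-3.8,15,0],"dr": [0,0,0],"fingers": 1},{"delta_pos": [-5.5,21,0],"dr": [0,0,0],"fingers": 1},{"delta_pos": [-5.5,21.5,0],"dr": [0,0,0],"fingers": 1}]'

```text
time: 30.75
tool_pos: [0.5295, 0.1113, 0.1429]
tool_rot: [3.141, -0.0, -3.066]
contact_force: [-0.4, -1.1, -1.6]
opening: 0.0572
grip_force: 20.0
```

>>> step_arm --increments '[{"delta_pos": [0,0,3],"dr": [0,0,0],"fingers": 1},{"delta_pos": [0,0,6],"dr": [0,0,0],"fingers": 1},{"delta_pos": [0,0,9],"dr": [0,0,0],"fingers": 1},{"delta_pos": [0,0,10],"dr": [0,0,0],"fingers": 1},{"delta_pos": [0,0,10],"dr": [0,0,0],"fingers": 1}]'

```text
time: 31.38
tool_pos: [0.5295, 0.1072, 0.0428]
tool_rot: [-3.142, -0.001, -3.072]
contact_force: [0.2, -0.0, -1.6]
opening: 0.0574
grip_force: 20.0
```

Run:
```python
from h import *
plan([[530,108,31,184]])
n="scene";im=viewer.read_camera(n);s=robot.observe();print(s["tool_pos"])
c=blob(im,(355,215,410,270),lambda h,s,v:(s<60)&(v>130)); print("tin",rect(n,c,s["tool_pos"][2]-.0117+.05))
```

```text
[530, 108, 31, 184] -> [-0.06  0.08  1.18] dz -0.0
[0.53009563 0.10731624 0.04351403]
tin [556.6  65.6  34.8  11.7 -15.2]
```

>>> step_arm --increments '[{"delta_pos": [0,0,0.6],"dr": [0,0,0],"fingers": 1},{"delta_pos": [0,0,1.0],"dr": [0,0,0],"fingers": 1},{"delta_pos": [0,0,1.2],"dr": [0,0,0],"fingers": 1},{"delta_pos": [0,0,1.3],"dr": [0,0,0],"fingers": 1},{"delta_pos": [0,0,1.3],"dr": [0,0,0],"fingers": 1}]'

```text
time: 32.05
tool_pos: [0.5299, 0.1076, 0.0315]
tool_rot: [-3.141, 0.001, -3.071]
contact_force: [-4.8, -1.6, 12.7]
opening: 0.0573
grip_force: 20.0
```

Contact. Release, lift, then return for the stand.

>>> step_arm --increments '[{"delta_pos": [0,0,-0.1],"dr": [0,0,0],"fingers": -0.3},{"delta_pos": [0,0,-0.1],"dr": [0,0,0],"fingers": -0.5},{"delta_pos": [0,0,-0.1],"dr": [0,0,0],"fingers": -0.5},{"delta_pos": [0,0,-4],"dr": [0,0,0],"fingers": -0.5},{"delta_pos": [0,0,-10],"dr": [0,0,0],"fingers": -0.5}]'

```text
time: 32.67
tool_pos: [0.5284, 0.1076, 0.1291]
tool_rot: [3.141, -0.005, -3.071]
contact_force: [0.7, -0.8, 1.3]
opening: 0.0689
grip_force: 0.0
```

Run:
```python
from h import *
plan([[510,-110,150,180],[498,-323,130,180],[498,-323,26,180]])
```

```text
[510, -110, 150, 180] -> [  3.36 -21.58  -2.09] dz 4.0
[498, -323, 130, 180] -> [  1.2 -21.3   2. ] dz 0
[498, -323, 26, 180] -> [ 0.   0.  10.4] dz 0
```

>>> step_arm --increments '[{"delta_pos": [0.7,-4,-2],"dr": [0,0,1],"fingers": -0.5},{"delta_pos": [1.4,-9,-2],"dr": [0,0,2],"fingers": -0.5},{"delta_pos": [2.1,-14,-2],"dr": [0,0,3],"fingers": -0.5},{"delta_pos": [2.8,-19,-2],"dr": [0,0,4],"fingers": -0.5},{"delta_pos": [3.4,-21.6,-2],"dr": [0,0,4],"fingers": -0.5}]'

```text
time: 33.3
tool_pos: [0.5107, -0.1125, 0.1496]
tool_rot: [-3.141, -0.0, 3.14]
contact_force: [0.8, 0.6, -0.3]
opening: 0.0688
grip_force: 0.0
```

>>> step_arm --increments '[{"delta_pos": [0.3,-5,0.5],"dr": [0,0,0],"fingers": -0.5},{"delta_pos": [0.6,-10,1],"dr": [0,0,0],"fingers": -0.5},{"delta_pos": [0.9,-15,1.5],"dr": [0,0,0],"fingers": -0.5},{"delta_pos": [1.2,-21,2],"dr": [0,0,0],"fingers": -0.5},{"delta_pos": [1.2,-21.3,2],"dr": [0,0,0],"fingers": -0.5}]'

```text
time: 33.92
tool_pos: [0.4981, -0.3268, 0.1287]
tool_rot: [-3.141, -0.0, 3.137]
contact_force: [-0.4, 1.1, 0.2]
opening: 0.0683
grip_force: 0.0
```

Run:
```python
from h import *
print(robot.observe()["tool_pos"]);plan([[498,-323,26,180]])
n="top";im=viewer.read_camera(n)
c=blob(im,(215,215,275,275),lambda h,s,v:(s<60)&(v>130)); print("tin",rect(n,c,.07))
```

```text
[ 0.49806285 -0.3268328   0.12874426]
[498, -323, 26, 180] -> [1.000e-02 3.800e-01 1.027e+01] dz -0.2
tin [526.3 107.1  54.2  53.2 -89.7]
```

>>> step_arm --increments '[{"delta_pos": [0,0.2,2.5],"dr": [0,0,0],"fingers": -0.5},{"delta_pos": [0,0.2,5],"dr": [0,0,0],"fingers": -0.5},{"delta_pos": [0,0.2,8],"dr": [0,0,0],"fingers": -0.5},{"delta_pos": [0,0.2,10.2],"dr": [0,0,0],"fingers": -0.5},{"delta_pos": [0,0.2,10.2],"dr": [0,0,0],"fingers": -0.5}]'

```text
time: 34.6
tool_pos: [0.4983, -0.3188, 0.0264]
tool_rot: [3.139, -0.003, -3.14]
contact_force: [0.3, -0.1, 0.5]
opening: 0.0687
grip_force: 0.0
```

>>> step_arm --increments '[{"delta_pos": [0,0,0],"dr": [0,0,0],"fingers": -0.2},{"delta_pos": [0,0,0],"dr": [0,0,0],"fingers": 0},{"delta_pos": [0,0,0],"dr": [0,0,0],"fingers": 0.3},{"delta_pos": [0,0,0],"dr": [0,0,0],"fingers": 1},{"delta_pos": [0,0,0],"dr": [0,0,0],"fingers": 1}]'

```text
time: 35.22
tool_pos: [0.4998, -0.3215, 0.0291]
tool_rot: [-3.14, 0.002, -3.141]
contact_force: [-0.3, 1.5, 5.6]
opening: 0.0516
grip_force: 20.0
```

>>> step_arm --increments '[{"delta_pos": [0,0,-1.0],"dr": [0,0,0],"fingers": 1},{"delta_pos": [0,0,-3.5],"dr": [0,0,0],"fingers": 1},{"delta_pos": [0,0,-6.5],"dr": [0,0,0],"fingers": 1},{"delta_pos": [0,0,-9.5],"dr": [0,0,0],"fingers": 1},{"delta_pos": [0,0,-10.5],"dr": [0,0,0],"fingers": 1}]'

```text
time: 35.85
tool_pos: [0.4996, -0.3217, 0.1349]
tool_rot: [-3.139, 0.003, -3.141]
contact_force: [-0.0, -1.3, -0.8]
opening: 0.0521
grip_force: 20.0
```

Run:
```python
from h import *
plan([[543,-71,133,184],[543,-71,34,184]])
```

```text
[543, -71, 133, 184] -> [-4.35 25.07  0.19] dz -4.0
[543, -71, 34, 184] -> [-0.   0.   9.9] dz 0
```

>>> step_arm --increments '[{"delta_pos": [-0.8,4,0],"dr": [0,0,-1],"fingers": 1},{"delta_pos": [-1.8,10,0],"dr": [0,0,-2],"fingers": 1},{"delta_pos": [-2.8,16,0],"dr": [0,0,-3],"fingers": 1},{"delta_pos": [-3.8,22,0],"dr": [0,0,-4],"fingers": 1},{"delta_pos": [-4.4,25.1,0],"dr": [0,0,-4],"fingers": 1}]'

```text
time: 36.48
tool_pos: [0.5423, -0.0671, 0.132]
tool_rot: [3.14, -0.002, -3.069]
contact_force: [0.6, -0.0, -0.3]
opening: 0.052
grip_force: 20.0
```

>>> step_arm --increments '[{"delta_pos": [0,0,2],"dr": [0,0,0],"fingers": 1},{"delta_pos": [0,0,4.5],"dr": [0,0,0],"fingers": 1},{"delta_pos": [0,0,7],"dr": [0,0,0],"fingers": 1},{"delta_pos": [0,0,8.8],"dr": [0,0,0],"fingers": 1},{"delta_pos": [0,0,8.8],"dr": [0,0,0],"fingers": 1}]'

```text
time: 37.1
tool_pos: [0.5414, -0.0698, 0.043]
tool_rot: [3.14, -0.004, -3.072]
contact_force: [0.4, 0.3, -0.7]
opening: 0.0519
grip_force: 20.0
```

Run:
```python
from h import *
s=robot.observe();print(s["tool_pos"]);plan([[544,-71,37,184]])
n="scene";im=viewer.read_camera(n)
print([proj(n,(.542,-.071,z)).round(1) for z in (.02,.07)])
cv2.imwrite("pics/t8.png",cv2.resize(im[210:310,245:345],None,fx=5,fy=5)[:,:,::-1])
```

```text
[ 0.54138938 -0.06977642  0.04295728]
[544, -71, 37, 184] -> [-0.25 -0.14  0.6 ] dz 0.0
[array([295.1, 272.6]), array([294.7, 254.3])]
```

View pics/t8.png

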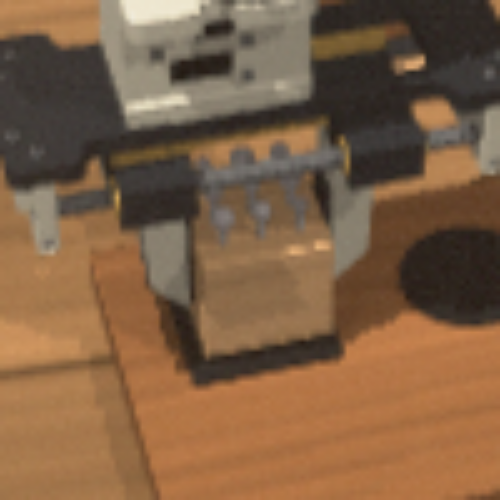

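The stand hangs square over its pad, with an even dark margin at crop (268,360). Lower, release and lift.

>>> step_arm --increments '[{"delta_pos": [-0.1,-0.1,0.4],"dr": [0,0,0],"fingers": 1},{"delta_pos": [-0.1,-0.1,0.7],"dr": [0,0,0],"fingers": 1},{"delta_pos": [-0.1,-0.1,0.8],"dr": [0,0,0],"fingers": 1},{"delta_pos": [-0.1,-0.1,0.9],"dr": [0,0,0],"fingers": 1},{"delta_pos": [-0.1,-0.1,0.9],"dr": [0,0,0],"fingers": 1}]'

```text
time: 37.78
tool_pos: [0.5441, -0.0711, 0.0371]
tool_rot: [-3.141, 0.001, -3.071]
contact_force: [-3.6, 0.6, 8.6]
opening: 0.052
grip_force: 20.0
```

>>> step_arm --increments '[{"delta_pos": [0,0,-0.1],"dr": [0,0,0],"fingers": -0.3},{"delta_pos": [0,0,-0.1],"dr": [0,0,0],"fingers": -0.45},{"delta_pos": [0,0,-0.1],"dr": [0,0,0],"fingers": -0.45},{"delta_pos": [0,0,-4],"dr": [0,0,0],"fingers": -0.45},{"delta_pos": [0,0,-10],"dr": [0,0,0],"fingers": -0.45}]'

```text
time: 38.4
tool_pos: [0.5427, -0.0708, 0.135]
tool_rot: [3.14, -0.005, -3.072]
contact_force: [1.1, 0.0, 0.7]
opening: 0.0667
grip_force: 0.0
```

Run:
```python
from h import *
plan([[584,-323,145,180],[584,-323,42,180]])
n="scene";im=viewer.read_camera(n)
c=blob(im,(130,220,215,340),lambda h,s,v:(v<75)&(s<110)); print("cap",rect(n,c,.093),cv2.boundingRect(c),cv2.contourArea(c))
```

```text
[584, -323, 145, 180] -> [ -2.36 -25.45  -1.  ] dz 4.0
[584, -323, 42, 180] -> [ 0.   0.  10.3] dz 0
cap [ 590.2 -326.1   28.1   22.1    0.7] (148, 277, 14, 12) 112.0
```

>>> step_arm --increments '[{"delta_pos": [-0.5,-5,-1],"dr": [0,0,1],"fingers": -0.45},{"delta_pos": [-1,-11,-1],"dr": [0,0,2],"fingers": -0.45},{"delta_pos": [-1.5,-17,-1],"dr": [0,0,3],"fingers": -0.45},{"delta_pos": [-2,-23,-1],"dr": [0,0,4],"fingers": -0.45},{"delta_pos": [-2.5,-25.5,-1],"dr": [0,0,4],"fingers": -0.45}]'

```text
time: 39.08
tool_pos: [0.5864, -0.3274, 0.145]
tool_rot: [-3.141, 0.0, 3.139]
contact_force: [0.6, -0.2, -0.5]
opening: 0.0667
grip_force: 0.0
```

Run:
```python
from h import *
print(robot.observe()["tool_pos"]);plan([[586,-323,42,180]])
```

```text
[ 0.58640622 -0.32735408  0.14500153]
[586, -323, 42, 180] -> [ 0.04  0.44 10.3 ] dz -0.2
```

>>> step_arm --increments '[{"delta_pos": [0,0.1,2.5],"dr": [0,0,0],"fingers": -0.45},{"delta_pos": [0,0.1,5],"dr": [0,0,0],"fingers": -0.45},{"delta_pos": [0,0.1,8],"dr": [0,0,0],"fingers": -0.45},{"delta_pos": [0,0.1,10.2],"dr": [0,0,0],"fingers": -0.45},{"delta_pos": [0,0.1,10.2],"dr": [0,0,0],"fingers": -0.45}]'

```text
time: 39.7
tool_pos: [0.5856, -0.3218, 0.0414]
tool_rot: [3.139, -0.004, -3.141]
contact_force: [0.2, 0.8, -0.2]
opening: 0.067
grip_force: 0.0
```

>>> step_arm --increments '[{"delta_pos": [0,0,0],"dr": [0,0,0],"fingers": -0.15},{"delta_pos": [0,0,0],"dr": [0,0,0],"fingers": 0.05},{"delta_pos": [0,0,0],"dr": [0,0,0],"fingers": 0.3},{"delta_pos": [0,0,0],"dr": [0,0,0],"fingers": 1},{"delta_pos": [0,0,0],"dr": [0,0,0],"fingers": 1}]'

```text
time: 40.33
tool_pos: [0.5875, -0.3235, 0.0452]
tool_rot: [-3.14, 0.002, -3.141]
contact_force: [-0.6, -2.3, 5.6]
opening: 0.0473
grip_force: 20.0
```

>>> step_arm --increments '[{"delta_pos": [0,0,-1.0],"dr": [0,0,0],"fingers": 1},{"delta_pos": [0,0,-3.5],"dr": [0,0,0],"fingers": 1},{"delta_pos": [0,0,-6.5],"dr": [0,0,0],"fingers": 1},{"delta_pos": [0,0,-9.5],"dr": [0,0,0],"fingers": 1},{"delta_pos": [0,0,-12],"dr": [0,0,0],"fingers": 1}]'

```text
time: 40.95
tool_pos: [0.5866, -0.3222, 0.1649]
tool_rot: [3.141, -0.0, -3.141]
contact_force: [0.0, -0.4, -2.2]
opening: 0.0473
grip_force: 20.0
```

Run:
```python
from h import *
plan([[550,-110,160,184],[535,19,160,184]])
```

```text
[550, -110, 160, 184] -> [ 3.65 21.22  0.49] dz -4.0
[535, 19, 160, 184] -> [ 0.6  12.97 -0.  ] dz 0
```

>>> step_arm --increments '[{"delta_pos": [0.7,4,0],"dr": [0,0,-1],"fingers": 1},{"delta_pos": [1.5,8.5,0],"dr": [0,0,-2],"fingers": 1},{"delta_pos": [2.3,13,0],"dr": [0,0,-3],"fingers": 1},{"delta_pos": [3,17.5,0],"dr": [0,0,-4],"fingers": 1},{"delta_pos": [3.6,21.2,0],"dr": [0,0,-4],"fingers": 1}]'

```text
time: 41.58
tool_pos: [0.5498, -0.1086, 0.1638]
tool_rot: [3.141, -0.001, -3.071]
contact_force: [-0.1, 0.3, -0.8]
opening: 0.0476
grip_force: 20.0
```

>>> step_arm --increments '[{"delta_pos": [0.2,4,0],"dr": [0,0,0],"fingers": 1},{"delta_pos": [0.4,8,0],"dr": [0,0,0],"fingers": 1},{"delta_pos": [0.6,12,0],"dr": [0,0,0],"fingers": 1},{"delta_pos": [0.6,13,0],"dr": [0,0,0],"fingers": 1},{"delta_pos": [0.6,13,0],"dr": [0,0,0],"fingers": 1}]'

```text
time: 42.2
tool_pos: [0.5355, 0.0189, 0.1639]
tool_rot: [-3.142, -0.0, -3.07]
contact_force: [0.2, -0.7, -1.7]
opening: 0.0474
grip_force: 20.0
```

Run:
```python
from h import *
print(robot.observe()["tool_pos"]);plan([[535,19,53,184]])
```

```text
[0.53547857 0.01892751 0.16386252]
[535, 19, 53, 184] -> [5.000e-02 1.000e-02 1.109e+01] dz 0.1
```

>>> step_arm --increments '[{"delta_pos": [0,0,3],"dr": [0,0,0],"fingers": 1},{"delta_pos": [0,0,6],"dr": [0,0,0],"fingers": 1},{"delta_pos": [0,0,9],"dr": [0,0,0],"fingers": 1},{"delta_pos": [0,0,10.6],"dr": [0,0,0],"fingers": 1},{"delta_pos": [0,0,10.6],"dr": [0,0,0],"fingers": 1}]'

```text
time: 42.82
tool_pos: [0.5352, 0.0179, 0.057]
tool_rot: [3.141, -0.002, -3.072]
contact_force: [-0.1, -0.5, -1.5]
opening: 0.0472
grip_force: 20.0
```

>>> step_arm --increments '[{"delta_pos": [0,0,0.2],"dr": [0,0,0],"fingers": 1},{"delta_pos": [0,0,0.4],"dr": [0,0,0],"fingers": 1},{"delta_pos": [0,0,0.6],"dr": [0,0,0],"fingers": 1},{"delta_pos": [0,0,0.7],"dr": [0,0,0],"fingers": 1},{"delta_pos": [0,0,0.7],"dr": [0,0,0],"fingers": 1}]'

```text
time: 43.45
tool_pos: [0.5362, 0.0185, 0.0531]
tool_rot: [-3.141, 0.002, -3.071]
contact_force: [-5.8, -0.2, 13.7]
opening: 0.0472
grip_force: 20.0
```

>>> step_arm --increments '[{"delta_pos": [0,0,-0.1],"dr": [0,0,0],"fingers": -0.2},{"delta_pos": [0,0,-0.1],"dr": [0,0,0],"fingers": -0.37},{"delta_pos": [0,0,-0.1],"dr": [0,0,0],"fingers": -0.37},{"delta_pos": [0,0,-4],"dr": [0,0,0],"fingers": -0.37},{"delta_pos": [0,0,-10],"dr": [0,0,0],"fingers": -0.37}]'

```text
time: 44.08
tool_pos: [0.5343, 0.0187, 0.15]
tool_rot: [3.141, -0.005, -3.072]
contact_force: [1.5, 0.2, 0.4]
opening: 0.0632
grip_force: 0.0
```

>>> step_arm --increments '[{"delta_pos": [2,4,-6],"dr": [0,0,0],"fingers": -0.37},{"delta_pos": [4,10,-6],"dr": [0,0,0],"fingers": -0.37},{"delta_pos": [6,15,-6],"dr": [0,0,0],"fingers": -0.37},{"delta_pos": [8,20,-6],"dr": [0,0,0],"fingers": -0.37},{"delta_pos": [10,25,-6],"dr": [0,0,0],"fingers": -0.37}]'

```text
time: 44.7
tool_pos: [0.4173, 0.2625, 0.2108]
tool_rot: [3.141, 0.0, -3.071]
contact_force: [1.2, 0.9, -1.1]
opening: 0.0632
grip_force: 0.0
```

>>> step_arm --increments '[{"delta_pos": [4,4,0],"dr": [0,0,0],"fingers": -0.37},{"delta_pos": [6,9,0],"dr": [0,0,0],"fingers": -0.37},{"delta_pos": [9,14,0],"dr": [0,0,0],"fingers": -0.37},{"delta_pos": [12,18,0],"dr": [0,0,0],"fingers": -0.37},{"delta_pos": [14,20,0],"dr": [0,0,0],"fingers": -0.37}]'

```text
time: 45.32
tool_pos: [0.2628, 0.4522, 0.2104]
tool_rot: [3.142, -0.0, -3.069]
contact_force: [-0.4, 0.6, 0.8]
opening: 0.0626
grip_force: 0.0
```

Run:
```python
from h import *
n="top";im=viewer.read_camera(n)
def go(name,box,f,z):
    try: c=blob(im,box,f);print(name,rect(n,c,z))
    except ValueError: print(name,"none")
go("tin",(215,215,275,275),lambda h,s,v:(s<60)&(v>130),.070)
go("cap",(275,222,320,258),lambda h,s,v:(v<30),.104)
go("stone",(90,180,180,350),lambda h,s,v:(s<70)&(v>55),.039)
go("bird",(240,310,340,355),lambda h,s,v:(v<120)&(s>160),.04)
print(proj(n,(.542,-.071,.07)))
cv2.imwrite("pics/t9.png",cv2.resize(im[150:360,95:395],None,fx=2.6,fy=2.6)[:,:,::-1])
```

```text
tin [526.3 107.1  54.2  53.2 -89.7]
cap [535.6  19.1  26.6  21.1   0.6]
stone [509.6 316.3 189.3  51.    3. ]
bird [379.1  33.4 167.5  59.7 -89.8]
[351.69600374 237.77655468]
```

View pics/t9.png

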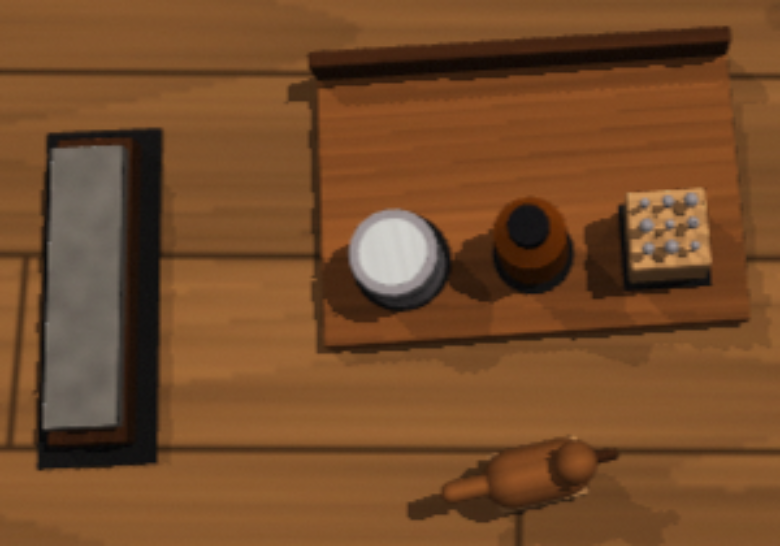

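The stone is on the mat at crop (88,290). The tin (396,257), bottle (530,240) and stand (668,230) stand upright on their pads, and the bird is unmoved.

```bash
python3 -c "
from cell import robot
print(robot.hand_in())"
```

```text
the job is handed in; nothing more can be done
None
```

The job is handed in, with no verdict returned yet: by the camera check just before, the stone lay centred on the mat, stone side up, the tin, burr stand and bottle stood upright within a few mm of their pad centres, and the bird appeared unmoved.

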